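Wind up the warming hood and slide the pie under it

ROBOT

A 6-joint arm with a two-finger parallel gripper is mounted at the origin on the work surface. World frame = base frame: x ahead of the robot, y to its left, z up, the work surface at z = 0. Lengths are in m, angles in rad, forces in N, time in s.
With the tool pointing down it reaches from about 0.35 to 0.975 m from the base axis. Payload 7.1 kg.
Tool frame: the origin (TCP) lies on the mounting face of the last link; the fingertips stand 182 mm ahead of it and the grasp point (between the pads) lies 163 mm ahead of it (manip.grasp_offset is the distance from the TCP to the grasp point, in m); z points along the fingers, y is the line along which they close (so a half turn about z gives the same grasp; the last joint's range is limited). The gripper opens to 88 mm and grips with 3 to 60 N. Pads are 20 mm wide; open, the fingers measure 115 mm over their backs; the gripper's body (75 mm by 178 mm) begins 61 mm behind the grasp point.
Start: joints at [-0.019, 0.423, 1.63, -0, 1.089, -0.019], TCP at [0.625, 0, 0.405] pointing down, gripper open.
Joint ranges: [-3, 3], [-0.9, 2.11], [0.09, 2.58], [-1.31, 4.45], [0.11, 2.69], [-2.54, 2.54]. Speed limits (rad/s): [2.39, 2.39, 3.01, 3.14, 3.14, 3.14].

INTERFACE

Orientations are given as a rotation vector (axis times angle).
In Python, from bench import manip gives the robot as it stands.
- The arm moves only by the shell command python3 -m crank 'ROWS'. ROWS is JSON, a list of rows, each a list of 7 numbers: the shift along the tool's x, y, z scaled (see below), then the turn, a rotation vector about the tool's x, y, z scaled (see below), then the closure, from 0 (fully open) to 1 (shut). In form: [[x, y, z, wx, wy, wz, fingers], ...]. A call has 1 to 20 rows; each row is the pose to reach, as a shift and turn from the pose commanded when the call began, along the tool's axes at that moment, turning the shorter way round; what a row does not reach only later rows make up. The controller multiplies each number of a shift by 150 mm and each number of a turn by 180 degrees. A row lasts 1/12 s, in which the tool goes at most 41.7 mm and 7.16 degrees, less where a joint would pass 70% of its speed; a pose out of reach is approached as far as the arm can. A call with a number of a shift or a turn outside -1 to 1 is refused whole. A call with a gripper value outside its range is refused whole. The fingers move at their own pace and stop on an object; the grip force is fixed at half the most. Time passes only in rows, so rows that repeat a pose let the fingers close. It gives the time, the measured TCP pose, the force, the opening and the grip force at its end, in the units of the state.
- manip.get_obs(): the state, without advancing time (a new reading comes with each control period).
- manip.read_camera(name): name is "scene" or "side" or "wrist"; returns a dict with "frame" (480x640x3 uint8, red, green, blue), "mtx" (3x3 intrinsics, pixels), "R" (3x3) and "t" (3): a world point X has camera coordinates R X + t; the wrist camera has in their place "tool_from_camera" (4x4, takes a point from camera to tool coordinates, whose origin is the TCP and whose axes are the flange's). Camera axes: x right, y down, z forward; pixel columns grow to the right and rows downward; lengths in m; the calibration is good to about 2 mm. A picture is of the moment at which its call begins: read the wrist's pose just before it. There is no depth.
- manip.close_job(): hands the job in; it is judged then, once.
The state is a dict: "time_s": time; "q": joint angles; "joint_vel": joint speeds; "joint_efforts": joint torques, N m; "position": TCP position; "tool_rot": TCP orientation; "ft_force": force on the tool from outside, world axes, zero at the start; "wrist_torque": the same for the moment, N m; "width": opening from 0.0 (shut) to 1.0 (fully open); "gripper_force": force on a finger pad.
Only numpy, scipy, OpenCV 4.12 (cv2) and the standard library are available. Lean on these libraries where they do the work, as an engineer would, in place of code of your own. Each camera call takes 0.05 s, during which the arm holds its last target. There are 200 camera calls.

TASK

The glass warming hood hangs too low for the lidded pie tin. Fit the yellow crank onto the square shaft on the red gearbox and wind it clockwise until the hood's underside would clear the top of the tin by about 1 to 2 cm; leave the crank on the shaft. Then slide the paddle board with the tin on it in from the open side until the tin stands centrally under the hood, without the tin touching the hood or the other things on the counter being pushed around, and let go of it.

Things in the scene. Friction and masses are not known exactly. Their poses are not given: they have to be found in the camera images.
- crank: Loose yellow crank, 102 mm long, 0.45 kg, lying flat. Origin: centre of the underside of its hub; z up; +x along the arm. The hub is a 38 mm square block, 36 mm tall, sides along x and y, with a 22.5 mm square socket right through along z. A flat arm (20 mm wide, 12 mm thick, flush with the underside) runs to x = 70 mm, where a black upright grip stands.
- crank_grip (a point): Point on the axis of the crank's black grip, 60 mm above the crank's underside and 70 mm from the socket's axis. The grip is a 26 mm thick upright sleeve from 14 to 84 mm above the underside, spinning freely about its own axis, so that it can be held at constant gripper yaw while the crank goes round.
- shaft_seat (a point): On the axis of the upright square shaft on the gearbox, 104 mm above the counter: top of the brass collar (36 mm across, 4 mm above the gearbox) where the fitted crank's underside rests. The 20 mm square steel shaft rises 36 mm from here, the last 10 mm tapering to 11 mm. x and y are square to its faces and turn with it. The crank fits at any of 4 yaws; play 1.25 mm a side, about 8 degrees.
- shaft (a joint): Turn of the square shaft in rad, growing clockwise seen from above; starts between 0 and 4.5. Each full clockwise turn raises the hood by 16 mm (2.55 mm per rad); it is stiff (about 0.25 N m, 4 N at the grip), stays where it is left, and can wind up to 27 rad.
- stand: Fixed stand of the hood. Origin on the counter under the hood's centre; z up. Two 20 mm posts at x = 128, y = -65 and 65 mm, with a cross bar at 200 mm; red gearbox (104 x 94 mm, 100 mm tall) at x = -80, y = -190 mm; base bars 24 mm high at x = 105 to 150 mm (y = -210 to 90) and from gearbox to posts. Under the hood the counter is bare, open towards +y (the way in) and -x.
- hood: Copper-framed glass hood, 170 mm (x) by 160 mm (y) by 22 mm thick, above the stand's origin, axes as the stand's. Origin: centre of its underside. It only moves up and down, driven by the shaft: its underside starts 52 to 64 mm above the counter.
- board: Loose round wooden paddle board, 150 mm across and 16 mm thick, 0.35 kg, lying on the counter. Origin: centre of the disc's underside; z up; its handle runs along +y to y = 185 mm, 26 mm wide, 24 mm high from y = 95 mm on (its dark wooden grip). Good place to grasp: y = 150 mm.
- tin: Lidded pie tin standing loose on the middle of the board, about 0.2 to 0.4 kg: aluminium with copper lid, 116 mm across. Origin: centre of its underside; its lid's knob is the highest point, 60 mm above the origin and 76 mm above the counter.
- mug: Bystander: blue mug, 85 mm tall, 76 mm across, near the robot. Origin under its centre.
- jar: Bystander: amber jar with red cap, 100 mm tall, 68 mm across. Origin under its centre.
- bottle: Bystander: white bottle with green cap, 180 mm tall, 60 mm across. Origin under its centre.
- shaker: Bystander: steel shaker, 100 mm tall, 52 mm across. Origin under its centre.
- bowl: Bystander: white bowl, 50 mm tall, 120 mm across, near the robot. Origin under its centre.
- spatula: Bystander: spatula with dark handle lying on the right of the counter.
- plate: Bystander: white plate, 160 mm across, 20 mm tall, on the left. Origin under its centre.

How it is judged:
By the outcome, as a careful person would: the job done as asked, in the order asked, and still so for the second after the job is handed in, with the robot touching nothing.
It also fails if it takes over 72 s, if anything falls off the work surface, if the arm or the gripper's body presses on something with over 40 N, if the wrist force passes 120 N, or if a joint passes its speed limit or range.

## Working session

There is one attempt and no reset: what is moved stays moved. The work goes in short steps, Python scripts to look and compute and a shell command to move; the robot and the scene stay as the last step left them, time stands still between calls to the robot, and variables do not carry over. Pictures are saved under pics/ and viewed, at most 10 in all, crops included, and the job is handed in when it is done.

```bash
mkdir -p pics; ls; python3 - <<'E'
from bench import manip
import cv2,numpy as np
o=manip.get_obs();print(o)
for n in("scene","side"):
    c=manip.read_camera(n);cv2.imwrite(f"pics/{n}0.png",c["frame"][:,:,::-1]);print(n,c["mtx"],c["R"],c["t"])
    np.savez(f"{n}.npz",**{k:v for k,v in c.items()})
c=manip.read_camera("wrist");cv2.imwrite("pics/wrist0.png",c["frame"][:,:,::-1]);print(c["mtx"],c["tool_from_camera"])
E
```

```text
pics
{'time_s': 0.0, 'q': array([-1.89850211e-02,  4.23824818e-01,  1.63068487e+00, -4.66077374e-07,
        1.08855086e+00, -1.89646238e-02]), 'joint_vel': array([-0.00187195,  0.00041184,  0.00294882,  0.00052987,  0.00153542,
       -0.00031135]), 'joint_efforts': array([ 1.28069914e-03, -5.44622147e+01, -2.73670936e+01,  6.42951974e-02,
        2.27214623e-02, -1.51321510e-04]), 'position': array([6.24727261e-01, 4.02067748e-05, 4.03913499e-01]), 'tool_rot': array([-2.22071605e+00, -2.22067123e+00,  1.59912507e-03]), 'ft_force': array([ 0.31771174,  0.14725361, -0.36836139]), 'wrist_torque': array([-0.06116482,  0.0217112 ,  0.00704445]), 'gripper_force': 0.0, 'width': 1.0010628607175065}
scene [[525.70148825   0.         313.60641841]
 [  0.         525.70148825 237.76984443]
 [  0.           0.           1.        ]] [[ 0.724738    0.68900467  0.00523449]
 [ 0.40249906 -0.41718314 -0.81483295]
 [-0.55923997  0.59264728 -0.5796722 ]] [-0.38312179 -0.11088648  1.61256995]
side [[457.9737236    0.         317.04599309]
 [  0.         457.9737236  242.22006711]
 [  0.           0.           1.        ]] [[-0.9935985  -0.11291798  0.00339802]
 [-0.07775248  0.66172662 -0.74570264]
 [ 0.08195468 -0.74119323 -0.66627023]] [0.50303763 0.11607095 1.34245115]
[[359.77089153   0.         315.51660987]
 [  0.         359.77089153 236.88857669]
 [  0.           0.           1.        ]] [[-1.48999546e-03 -9.64792618e-01 -2.63007575e-01  7.23369066e-02]
 [ 9.99998585e-01 -1.23205063e-03 -1.14567045e-03  2.72452458e-04]
 [ 7.81295748e-04 -2.63008910e-01  9.64793088e-01  2.07605987e-02]
 [ 0.00000000e+00  0.00000000e+00  0.00000000e+00  1.00000000e+00]]
```

View pics/scene0.png

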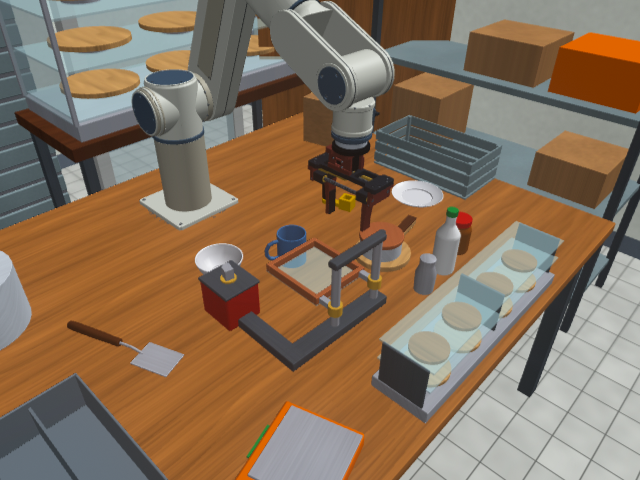

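View pics/side0.png

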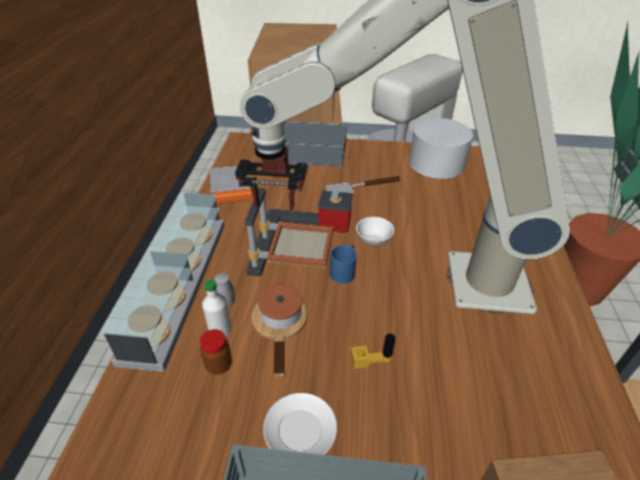

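Scene: gearbox at (230,290), stand right of it. Side: crank hub at ≈(361,357) with its grip at (389,345), tin knob at (280,298), board handle to (279,372), gearbox shaft at (337,193).

```bash
cat > h.py <<'E'
import numpy as np,cv2
from scipy.spatial.transform import Rotation as Ro
from bench import manip
def ray(c,u,v,z):
    d=c["R"].T@np.linalg.solve(c["mtx"],[u,v,1]); o=-c["R"].T@c["t"]
    return o+d*(z-o[2])/d[2]
def proj(c,X):
    p=c["mtx"]@(c["R"]@np.asarray(X,float)+c["t"]); return p[:2]/p[2]
def wrist():
    o=manip.get_obs(); c=dict(manip.read_camera("wrist"))
    T=np.eye(4);T[:3,:3]=Ro.from_rotvec(o["tool_rot"]).as_matrix();T[:3,3]=o["position"]
    W=np.linalg.inv(T@c["tool_from_camera"]); c["R"]=W[:3,:3];c["t"]=W[:3,3]
    return c
def load(n): return dict(np.load(n+".npz"))
E
python3 - <<'E'
from h import *
s=load("side");f=s["frame"]
cv2.imwrite("pics/sc1.png",cv2.resize(f[200:400,190:420,::-1],None,fx=3,fy=3,interpolation=cv2.INTER_CUBIC))
c=wrist();np.savez("wrist.npz",**{k:c[k] for k in("frame","mtx","R","t")})
cv2.imwrite("pics/w1.png",c["frame"][:,:,::-1])
for u,v,z in((361,357,.03),(389,345,.06),(280,298,.076),(279,372,.024),(337,190,.14)): print(ray(s,u,v,z))
E
```

```text
[0.36220972 0.32253611 0.03      ]
[0.29774205 0.30142857 0.06      ]
[0.58112876 0.19804051 0.076     ]
[0.55384888 0.38272044 0.024     ]
[ 0.4674688 -0.2115859  0.14     ]
```

View pics/sc1.png

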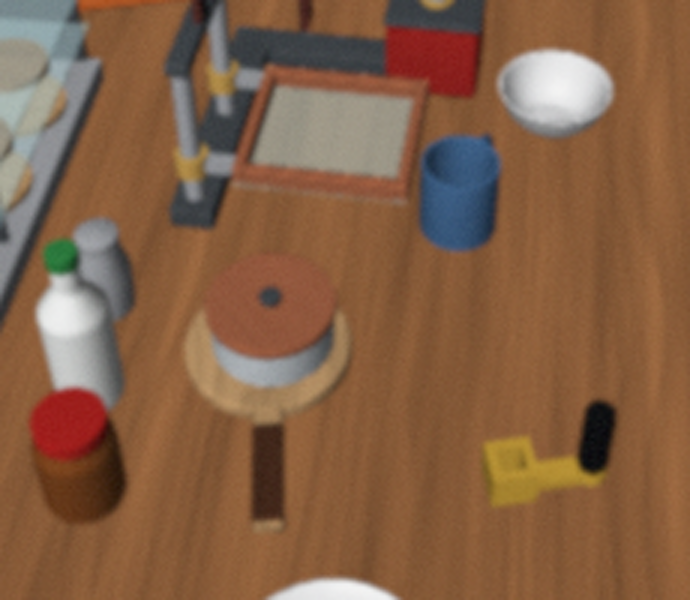

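View pics/w1.png

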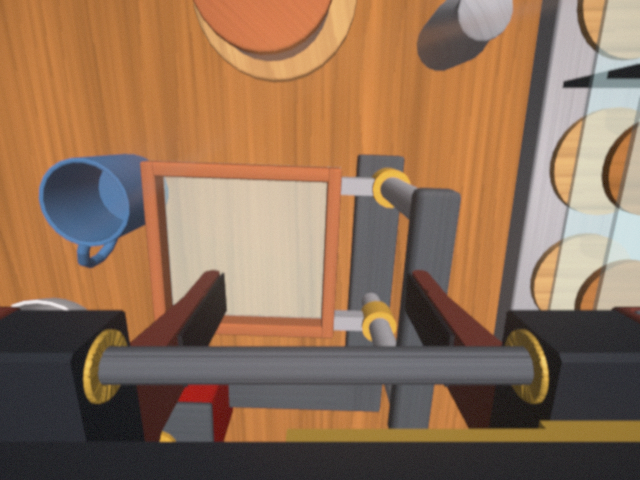

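```bash
python3 - <<'E'
from h import *
from scipy.optimize import least_squares
s=load("side");w=load("wrist");np.set_printoptions(precision=4,suppress=True)
def S(x,y): return 190+x/3,200+y/3
for n,x,y,z in(("hubtop",512,455,.036),("griptop",600,408,.084),("gripbot",594,468,.016),("knob",269,296,.076),("handle end",268,522,.02),("handle inner",267,425,.024),
  ("boardL",185,345,.016),("boardR",350,345,.016),("jar",70,412,.1),("bottle",61,250,.18),("shaker",97,235,.1),("plate",330,690,.02)): print(n,ray(s,*S(x,y),z))
print("shaker w",ray(w,484,16,.1))
# hood fit x,y,ztop,yaw
obs=[(w,(142,163),(-85,80)),(w,(340,168),(85,80)),(w,(335,336),(85,-80)),
 (s,S(270,65),(85,-80)),(s,S(430,80),(-85,-80)),(s,S(408,192),(-85,80)),(s,S(235,180),(85,80))]
def f(p):
    r=[]
    for c,uv,(a,b) in obs:
        a,b=a/1e3,b/1e3;cy,sy=np.cos(p[3]),np.sin(p[3])
        r+=list(proj(c,[p[0]+cy*a-sy*b,p[1]+sy*a+cy*b,p[2]])-uv)
    return r
q=least_squares(f,[.6,-.03,.08,0]);print("hood top",q.x,"underside",q.x[2]-.022);print(np.array(q.fun).reshape(-1,2))
cy,sy=np.cos(q.x[3]),np.sin(q.x[3])
for a,b in((-.08,-.19),): print("gearbox",q.x[0]+cy*a-sy*b,q.x[1]+sy*a+cy*b)
print("shaft",ray(s,337,190,.14))
E
```

```text
hubtop [0.3639 0.3115 0.036 ]
griptop [0.2979 0.2928 0.084 ]
gripbot [0.2955 0.3023 0.016 ]
knob [0.5816 0.2004 0.076 ]
handle end [0.5528 0.3855 0.02  ]
handle inner [0.569  0.2969 0.024 ]
boardL [0.6582 0.2146 0.016 ]
boardR [0.5119 0.1975 0.016 ]
jar [0.7099 0.3565 0.1   ]
bottle [0.7326 0.2612 0.18  ]
shaker [0.7396 0.1686 0.1   ]
plate [0.4847 0.5155 0.02  ]
shaker w [0.7423 0.155  0.1   ]
hood top [ 0.5588 -0.0298  0.0708 -0.0242] underside 0.04877921676880329
[[-0.5868  0.5995]
 [ 0.4056  0.2375]
 [-1.337  -0.8568]
 [-1.943   1.1454]
 [-1.1966  1.0758]
 [-0.2325 -0.2703]
 [-1.4349 -2.1105]]
gearbox 0.4742101548140591 -0.21782995280811504
shaft [ 0.4675 -0.2116  0.14  ]
```

```bash
cat >> h.py <<'E'
def to(p,yaw,tilt=None):
    """rows numbers to bring TCP to p, tool y at world angle yaw (deg), pointing down"""
    o=manip.get_obs();R=Ro.from_rotvec(o["tool_rot"])
    a=np.radians(yaw);c,s=np.cos(a),np.sin(a)
    G=Ro.from_matrix(np.array([[-s,c,0],[c,s,0],[0,0,-1]]))
    d=R.inv().apply(np.asarray(p)-o["position"])/.15
    w=(R.inv()*G).as_rotvec()/np.pi
    print("row",np.round(np.r_[d,w],4),"t",round(o["time_s"],2),"q6",np.round(o["q"][[0,5]],2),"F",np.round(o["ft_force"],1),"w",round(o["width"],3),"pos",np.round(o["position"],4))
E
python3 -m crank '[[1,-0.87,0,0,0,-0.57,0],[1,-0.87,0,0,0,-0.57,0],[1,-0.87,0,0,0,-0.57,0],[1,-0.87,0,0,0,-0.57,0],[1,-0.87,0,0,0,-0.57,0],[1,-0.87,0,0,0,-0.57,0],[1,-0.87,0,0,0,-0.57,0],[1,-0.87,0,0,0,-0.57,0],[1,-0.87,0,0,0,-0.57,0],[1,-0.87,0,0,0,-0.57,0],[1,-0.87,0,0,0,-0.57,0],[1,-0.87,0,0,0,-0.57,0],[1,-0.87,0,0,0,-0.57,0],[1,-0.87,0,0,0,-0.57,0],[1,-0.87,0,0,0,-0.57,0],[1,-0.87,0,0,0,-0.57,0]]'
python3 -c "
from h import *
to([.364,.311,.38],103)"
```

```text
time_s: 1.53
position: [0.4944, 0.15, 0.4046]
tool_rot: [0.347, -3.122, 0.0]
ft_force: [0.0, 0.1, 0.3]
width: 1.0
gripper_force: 0.0
row [ 6.1260e-01  1.2381e+00  1.6400e-01 -0.0000e+00 -1.0000e-04 -1.8000e-03] t 1.53 q6 [ 0.27 -1.52] F [0.  0.1 0.3] w 1.0 pos [0.4944 0.15   0.4046]
```

```bash
python3 -m crank '[[0.6,1,0.1,0,0,0,0],[0.6,1,0.1,0,0,0,0],[0.6,1,0.1,0,0,0,0],[0.6,1,0.1,0,0,0,0],[0.6,1,0.1,0,0,0,0],[0.6,1,0.1,0,0,0,0]]'
python3 - <<'E'
from h import *
to([.364,.311,.38],103)
c=wrist();np.savez("wc.npz",**{k:c[k] for k in("frame","mtx","R","t")})
p=proj(c,[.35,.308,.02]);print(p)
u,v=p.astype(int);u0=max(0,u-120);v0=max(0,v-90);print(u0,v0)
cv2.imwrite("pics/w2.png",cv2.resize(c["frame"][v0:v0+200,u0:u0+266,::-1],None,fx=3,fy=3,interpolation=cv2.INTER_CUBIC))
E
```

```text
time_s: 2.03
position: [0.3722, 0.2782, 0.3895]
tool_rot: [0.349, -3.121, 0.0]
ft_force: [1.1, -0.8, 0.6]
width: 0.999
gripper_force: 0.0
row [ 5.300e-03  2.256e-01  6.320e-02 -0.000e+00 -2.000e-04 -1.400e-03] t 2.03 q6 [ 0.62 -1.18] F [ 1.1 -0.8  0.6] w 0.999 pos [0.3722 0.2782 0.3895]
[349.91391165 199.06178755]
229 109
```

View pics/w2.png

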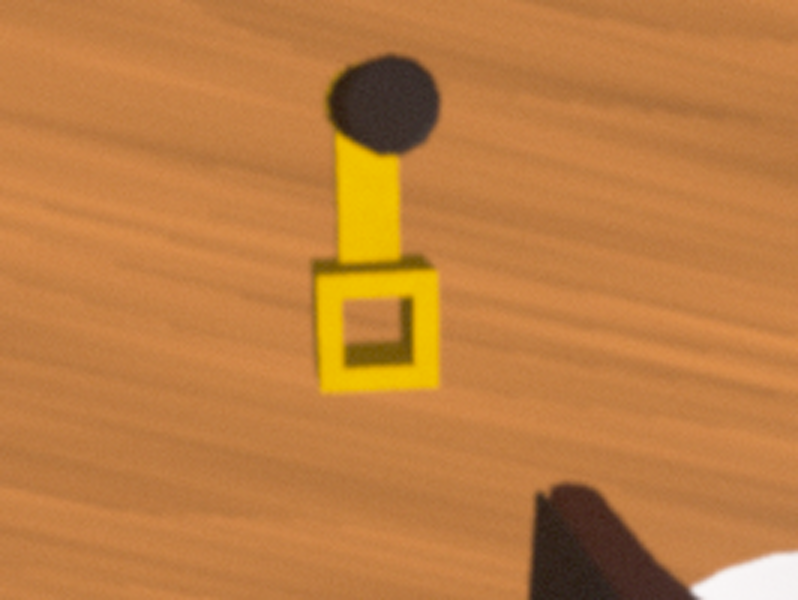

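Hub's top outline in the crop: (315,272),(437,267),(438,388),(321,392); grip top at (398,104).

```bash
python3 - <<'E'
from h import *
c=load("wc");P=[ray(c,229+x/3,109+y/3,.036) for x,y in((315,272),(437,267),(438,388),(321,392))]
P=np.array(P);print(P, [np.linalg.norm(P[i]-P[i-1]) for i in range(4)]);m=P.mean(0)
g=ray(c,229+390/3,109+104/3,.084);print("hub",m,"grip",g,np.linalg.norm((g-m)[:2]))
# opposite edge midpoints: arm direction
d=(P[0]+P[1]-P[2]-P[3]);print("yaw",np.degrees(np.arctan2(d[1],d[0])),np.degrees(np.arctan2(*(g-m)[1::-1])))
e=(P[1]+P[2]-P[0]-P[3]);print("yaw2",np.degrees(np.arctan2(e[1],e[0])))
h=m; yaw=np.degrees(np.arctan2(d[1],d[0]))-90
to([m[0],m[1],.163+.10],yaw)
E
```

```text
[[0.35162434 0.29159501 0.036     ]
 [0.34180174 0.32817303 0.036     ]
 [0.37936569 0.33865892 0.036     ]
 [0.38886027 0.3024645  0.036     ]] [np.float64(0.03878995379725102), np.float64(0.037873929751745104), np.float64(0.03900005056278877), np.float64(0.03741902069353284)]
hub [0.36541301 0.31522286 0.036     ] grip [0.29827051 0.29609573 0.084     ] 0.06981376590874454
yaw -164.0659465027658 -164.0991384967053
yaw2 104.86612020805327
row [-3.100e-03  2.581e-01  8.447e-01 -1.000e-04  1.000e-04 -1.790e-02] t 2.08 q6 [ 0.61 -1.18] F [-0.   0.   0.4] w 0.997 pos [0.3734 0.2774 0.3897]
```

```bash
python3 -m crank '[[-0.003,0.258,0,0,0,-0.017,0],[-0.003,0.258,0.2,0,0,-0.017,0],[-0.003,0.258,0.4,0,0,-0.017,0],[-0.003,0.258,0.6,0,0,-0.017,0],[-0.003,0.258,0.8,0,0,-0.017,0],[-0.003,0.258,0.9,0,0,-0.017,0],[-0.003,0.258,0.9,0,0,-0.017,0]]' >/dev/null
python3 -c "
from h import *
to([.3654,.3152,.187],105.5)"
```

```text
row [ 3.000e-04  1.770e-02  4.315e-01 -8.000e-04 -1.600e-03  1.000e-04] t 2.67 q6 [ 0.68 -1.16] F [-0.4  0.2 -0. ] w 0.995 pos [0.3664 0.3129 0.2517]
```

```bash
python3 -m crank '[[0,0,0.15,0,0,0,0],[0,0,0.3,0,0,0,0],[0,0,0.4,0,0,0,0],[0,0,0.44,0,0,0,0],[0,0,0.44,0,0,0,0],[0,0,0.44,0,0,0,0]]' >/dev/null
python3 -c "
from h import *
to([.3654,.3152,.187],105.5)"
```

```text
row [0.0082 0.0067 0.0165 0.0001 0.0003 0.0006] t 3.17 q6 [ 0.68 -1.16] F [-0.5 -0.2 -0.5] w 1.0 pos [0.3668 0.3146 0.1895]
```

```bash
python3 -m crank '[[0.008,0.006,0.01,0,0,0,0],[0.008,0.006,0.01,0,0,0,0.3],[0.008,0.006,0.01,0,0,0,1],[0.008,0.006,0.01,0,0,0,1],[0.008,0.006,0.01,0,0,0,1],[0.008,0.006,0.01,0,0,0,1],[0.008,0.006,0.01,0,0,0,1],[0.008,0.006,0.01,0,0,0,1],[0.008,0.006,0.01,0,0,0,1],[0.008,0.006,0.01,0,0,0,1]]'
python3 -c "
from h import *
to([.3654,.3152,.42],105.5)"
```

```text
time_s: 4.0
position: [0.3645, 0.3151, 0.1872]
tool_rot: [0.428, -3.112, 0.0]
ft_force: [0.4, -0.7, 0.6]
width: 0.434
gripper_force: 30.0
row [-5.5000e-03 -1.3000e-03 -1.5522e+00 -0.0000e+00 -0.0000e+00  9.0000e-04] t 4.0 q6 [ 0.69 -1.16] F [ 0.4 -0.7  0.6] w 0.434 pos [0.3645 0.3151 0.1872]
```

```bash
python3 -m crank '[[0,0,-0.2,0,0,0,1],[0,0,-0.45,0,0,0,1],[0,0,-0.7,0,0,0.04,1],[0,0,-1,0,0,0.5,1],[0,0,-1,0,0,0.5,1],[0,0,-1,0,0,0.5,1],[0,0,-1,0,0,0.5,1],[0,0,-1,0,0,0.5,1],[0,0,-1,0,0,0.5,1],[0,0,-1,0,0,0.5,1],[0,0,-1,0,0,0.5,1],[0,0,-1,0,0,0.5,1],[0,0,-1,0,0,0.5,1],[0,0,-1,0,0,0.5,1],[0,0,-1,0,0,0.5,1],[0,0,-1,0,0,0.5,1]]'
python3 -m crank '[[-0.2,0.03,-0.15,0,0,0,1],[-0.4,0.06,-0.3,0,0,0,1],[-0.6,0.1,-0.45,0,0,0,1],[-0.8,0.13,-0.6,0,0,0,1],[-1,0.16,-0.6,0,0,0,1]]' >/dev/null
python3 -m crank '[[-0.25,0.03,0,0,0,0,1],[-0.5,0.06,0,0,0,0,1],[-0.75,0.1,0,0,0,0,1],[-1,0.15,0,0,0,0,1]]' >/dev/null
python3 -m crank '[[-0.25,0.03,0,0,0,0,1],[-0.5,0.06,0,0,0,0,1],[-0.75,0.1,0,0,0,0,1],[-1,0.15,0,0,0,0,1],[-1,0.15,0,0,0,0,1]]'
python3 -c "
from h import *
to([.585,-.18,.43],15.5)"
```

```text
time_s: 5.33
position: [0.3641, 0.3149, 0.3365]
tool_rot: [-1.901, -2.501, 0.003]
ft_force: [0.1, 0.8, -4.0]
width: 0.43
gripper_force: 30.0
time_s: 6.5
position: [0.5546, -0.1045, 0.4269]
tool_rot: [1.897, 2.5, -0.001]
ft_force: [-0.1, 0.7, -3.6]
width: 0.429
gripper_force: 30.0
row [-5.393e-01  6.010e-02 -1.930e-02  4.000e-04  9.000e-04  6.000e-04] t 6.5 q6 [-0.21 -0.48] F [-0.1  0.7 -3.6] w 0.429 pos [ 0.5546 -0.1045  0.4269]
```

```bash
python3 -m crank '[[-0.25,0.03,0,0,0,0,1],[-0.5,0.06,0,0,0,0,1],[-0.54,0.06,0,0,0,0,1],[-0.54,0.06,0,0,0,0,1],[-0.54,0.06,0,0,0,0,1]]' >/dev/null
python3 - <<'E'
from h import *
c=wrist();np.savez("ws.npz",**{k:c[k] for k in("frame","mtx","R","t")})
p=proj(c,[.47,-.213,.14]);print(p)
u,v=p.astype(int);u0=max(0,u-133);v0=max(0,v-100);print(u0,v0)
cv2.imwrite("pics/w3.png",cv2.resize(c["frame"][v0:v0+200,u0:u0+266,::-1],None,fx=3,fy=3,interpolation=cv2.INTER_CUBIC))
E
```

```text
[162.23908053 245.4431783 ]
29 145
```

View pics/w3.png

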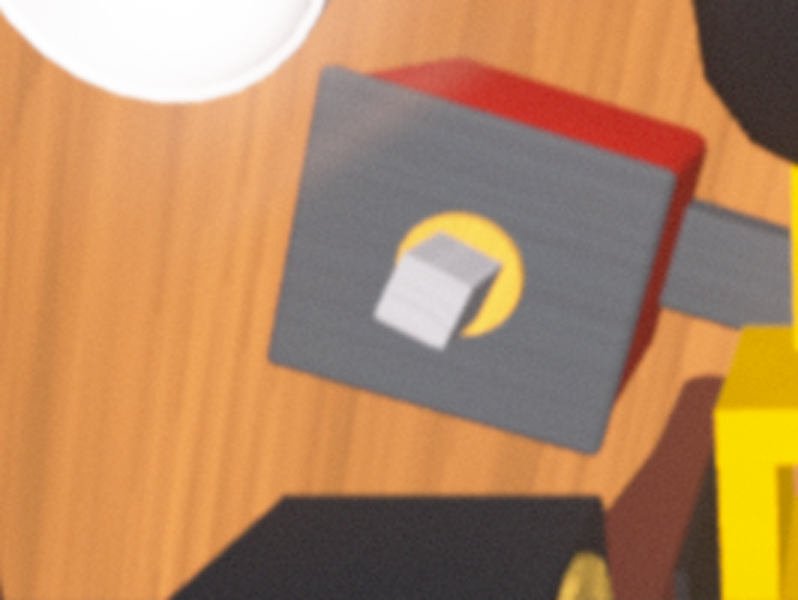

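```bash
cat > fit.py <<'E'
from h import *
from scipy.optimize import minimize
c=load("ws")
def sq(x,y,z,h,a): return [[x+h*1.41421356*np.cos(a+k*np.pi/2+np.pi/4),y+h*1.41421356*np.sin(a+k*np.pi/2+np.pi/4),z] for k in range(4)]
def pts(x,y,a): return np.array([((proj(c,P)-[29,145])*3) for P in sq(x,y,.104,.01,a)+sq(x,y,.13,.01,a)+sq(x,y,.14,.0055,a)])
tgt=np.array([[440,232],[500,262],[462,333],[443,348],[375,318],[405,255]])
def m(P):
    I=np.zeros((600,800),np.uint8);cv2.fillConvexPoly(I,cv2.convexHull(np.round(np.array(P)*16).astype(np.int32)),1,shift=4);return I
T=m(tgt)
def cost(p): 
    A=m(pts(*p)); return 1-(A&T).sum()/(A|T).sum()
best=[]
# collar centre
ctr=ray(c,29+462/3,145+275/3,.104);print("collar",ctr)
for a in np.radians(np.arange(0,90,5)):
    r=minimize(cost,[ctr[0],ctr[1],a],method="Nelder-Mead",options=dict(initial_simplex=np.array([[ctr[0],ctr[1],a],[ctr[0]+.006,ctr[1],a],[ctr[0],ctr[1]+.006,a],[ctr[0],ctr[1],a+.15]])))
    best.append((r.fun,*r.x[:2],np.degrees(r.x[2])%90))
best.sort()
for b in best[:5]: print(np.round(b,4))
p=best[0]; print(np.round(pts(p[1],p[2],np.radians(p[3]))))
# gearbox top corners z=.1
G=[ray(c,29+x/3,145+y/3,.1) for x,y in((324,66),(686,172),(597,453),(270,360))];print(np.array(G),np.mean(G,0))
E
python3 fit.py
```

```text
collar [ 0.47346421 -0.2148476   0.104     ]
[ 0.0902  0.4729 -0.2156 73.4163]
[ 0.0903  0.4729 -0.2156 74.5099]
[ 0.0904  0.4727 -0.2155 72.7608]
[ 0.0907  0.4729 -0.2154 74.2428]
[ 0.0907  0.4727 -0.2155 72.9238]
[[444. 230.]
 [413. 287.]
 [475. 322.]
 [506. 266.]
 [407. 252.]
 [374. 314.]
 [441. 351.]
 [475. 291.]
 [399. 285.]
 [380. 320.]
 [419. 341.]
 [438. 307.]]
[[ 0.42453527 -0.16695828  0.1       ]
 [ 0.5286394  -0.16885447  0.1       ]
 [ 0.52220219 -0.26111837  0.1       ]
 [ 0.42139841 -0.25796546  0.1       ]] [ 0.47419382 -0.21372414  0.1       ]
```

Shaft: collar centre at crop (462,275), light top face centred left of it; fit gives the axis at (0.473,-0.215), yaw ≈ 75.5° mod 90, consistent with the gearbox centre.

```bash
python3 -c "
from h import *
to([.4734,-.2143,.345],-14.5)"
```

```text
row [-6.100e-02 -7.704e-01  5.435e-01 -6.000e-04 -4.000e-04  1.679e-01] t 6.97 q6 [-0.31 -0.59] F [ 0.4  1.4 -4.1] w 0.433 pos [ 0.5823 -0.1743  0.4264]
```

```bash
python3 -m crank '[[-0.02,-0.2,0,0,0,0.03,1],[-0.04,-0.4,0,0,0,0.07,1],[-0.06,-0.6,0.1,0,0,0.11,1],[-0.061,-0.77,0.3,0,0,0.15,1],[-0.061,-0.77,0.54,0,0,0.168,1],[-0.061,-0.77,0.54,0,0,0.168,1],[-0.061,-0.77,0.54,0,0,0.168,1],[-0.061,-0.77,0.54,0,0,0.168,1]]' >/dev/null
python3 -c "
from h import *
to([.4734,-.2143,.291],-14.5)"
```

```text
row [-1.600e-03 -1.390e-02  3.781e-01  6.000e-04  1.000e-04  7.000e-04] t 7.63 q6 [-0.45 -0.2 ] F [ 0.8  0.  -4.9] w 0.43 pos [ 0.4754 -0.2145  0.3477]
```

```bash
python3 -m crank '[[0,0,0,0,0,0,1],[0,0,0.06,0,0,0,1],[0,0,0.12,0,0,0,1],[0,0,0.18,0,0,0,1],[0,0,0.18,0,0,0,1]]' 
python3 -c "
from h import *
to([.4734,-.2143,.291],-14.5)"
```

```text
time_s: 8.05
position: [0.4736, -0.2146, 0.3172]
tool_rot: [-2.483, -1.92, 0.002]
ft_force: [-0.8, 0.3, -5.4]
width: 0.428
gripper_force: 30.0
row [ 0.0014 -0.001   0.175  -0.0011 -0.0002 -0.0003] t 8.05 q6 [-0.45 -0.19] F [-0.8  0.3 -5.4] w 0.428 pos [ 0.4736 -0.2146  0.3172]
```

```bash
python3 -m crank '[[0,0,0.03,0,0,0,1],[0,0,0.06,0,0,0,1],[0,0,0.09,0,0,0,1],[0,0,0.12,0,0,0,1],[0,0,0.12,0,0,0,1]]' 
python3 -c "
from h import *
to([.4734,-.2143,.291],-14.5)"
```

```text
time_s: 8.47
position: [0.4739, -0.2149, 0.3001]
tool_rot: [-2.484, -1.921, 0.001]
ft_force: [-2.1, -0.4, -5.7]
width: 0.432
gripper_force: 30.0
row [ 0.0031 -0.0039  0.0608 -0.0005 -0.0001 -0.0005] t 8.47 q6 [-0.45 -0.19] F [-2.1 -0.4 -5.7] w 0.432 pos [ 0.4739 -0.2149  0.3001]
```

```bash
python3 -m crank '[[0,0,0.02,0,0,0,1],[0,0,0.04,0,0,0,1],[0,0,0.055,0,0,0,1],[0,0,0.058,0,0,0,1],[0,0,0.058,0,0,0,1],[0,0,0.058,0,0,0,1]]' 
python3 -c "
from h import *
to([.4734,-.2143,.291],-14.5)"
```

```text
time_s: 8.97
position: [0.4738, -0.2149, 0.2922]
tool_rot: [-2.484, -1.921, 0.001]
ft_force: [-4.2, 1.3, -5.1]
width: 0.431
gripper_force: 30.0
row [ 0.003  -0.0038  0.0078 -0.0004 -0.0001 -0.0004] t 8.97 q6 [-0.45 -0.19] F [-4.2  1.3 -5.1] w 0.431 pos [ 0.4738 -0.2149  0.2922]
```

```bash
python3 -m crank '[[0,0,0.005,0,0,0,0.3],[0,0,0.005,0,0,0,0],[0,0,0.005,0,0,0,0],[0,0,0.005,0,0,0,0],[0,0,-0.1,0,0,0,0],[0,0,-0.3,0,0,0,0],[0,0,-0.5,0,0,0,0],[0,0,-0.7,0,0,0,0],[0.2,0,-0.7,0,0,0,0],[0.4,0,-0.7,0,0,0,0],[0.461,0,-0.7,0,0,0,0],[0.461,0,-0.7,0,0,0,0],[0.461,0,-0.7,0,0,0,0]]' 
python3 - <<'E'
from h import *
a=np.radians(75.5)
to([.4732+.07*np.cos(a),-.2152+.07*np.sin(a),.327],-14.5)
c=manip.read_camera("side");s=c["frame"];cv2.imwrite("pics/s2.png",cv2.resize(s[150:300,210:410,::-1],None,fx=4,fy=4,interpolation=cv2.INTER_CUBIC))
E
```

```text
time_s: 10.05
position: [0.4918, -0.1481, 0.3976]
tool_rot: [2.483, 1.923, 0.0]
ft_force: [-1.2, 0.0, 0.1]
width: 1.002
gripper_force: 0.0
row [ 2.500e-03 -8.300e-03  4.706e-01  2.000e-04  1.000e-04  1.000e-04] t 10.05 q6 [-0.32 -0.06] F [-1.2  0.   0.1] w 1.002 pos [ 0.4918 -0.1481  0.3976]
```

View pics/s2.png

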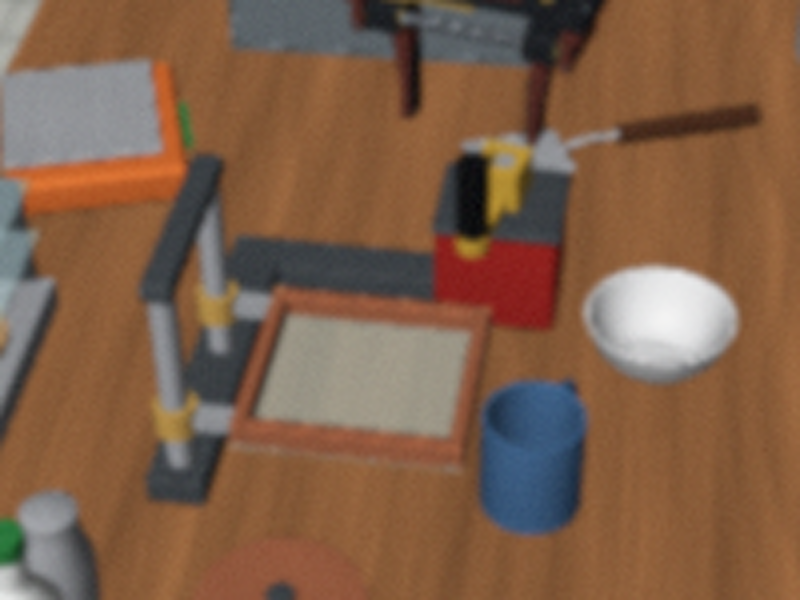

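Crank is flat on the shaft: hub at (505,155), grip at (473,195) in the crop; hood's top corners at (278,288),(492,308),(465,460),(232,437).

```bash
python3 -m crank '[[0,0,0.15,0,0,0,0],[0,0,0.3,0,0,0,0],[0,0,0.43,0,0,0,0],[0,0,0.47,0,0,0,0],[0,0,0.47,0,0,0,0.5],[0,0,0.47,0,0,0,1],[0,0,0.47,0,0,0,1],[0,0,0.47,0,0,0,1],[0,0,0.47,0,0,0,1],[0,0,0.47,0,0,0,1],[0,0,0.47,0,0,0,1],[0,0,0.47,0,0,0,1],[0,0,0.47,0,0,0,1]]'
cat > hood.py <<'E'
from h import *
from scipy.optimize import least_squares
C={(-1,1):(-85,80),(1,1):(85,80),(1,-1):(85,-80),(-1,-1):(-85,-80)}
def fit(obs,z=None,pr=None):
    def f(p):
        r=[];cy,sy=np.cos(p[2]),np.sin(p[2]);zz=z if z is not None else p[3]
        for c,uv,k in obs:
            a,b=np.array(C[k])/1e3
            r+=list(proj(c,[p[0]+cy*a-sy*b,p[1]+sy*a+cy*b,zz])-uv)
        return r
    q=least_squares(f,[.56,-.03,0,.08]); return q.x,np.sqrt(np.mean(q.fun**2))
E
python3 - <<'E'
from hood import *
s=load("side");w=load("wrist")
S=lambda x,y:(210+x/4,150+y/4)
o1=[(s,S(278,288),(1,-1)),(s,S(492,308),(-1,-1)),(s,S(465,460),(-1,1)),(s,S(232,437),(1,1))]
o2=[(w,(142,163),(-1,1)),(w,(340,168),(1,1)),(w,(335,336),(1,-1))]
for o in(o1,o2,o1+o2):
    print(*map(lambda v:np.round(v,4),fit(o)),[np.round(fit(o,z)[1],2) for z in(.0746,.0786,.0826)])
a=np.radians(-2)
E
```

```text
time_s: 11.18
position: [0.4916, -0.1481, 0.3271]
tool_rot: [2.485, 1.922, 0.0]
ft_force: [-0.9, 0.3, 0.1]
width: 0.357
gripper_force: 0.0
[ 0.5544 -0.0204 -0.0285  0.0785] 0.7403 [np.float64(0.75), np.float64(0.74), np.float64(0.75)]
[ 0.5594 -0.0297 -0.0232  0.0716] 0.6385 [np.float64(1.05), np.float64(2.06), np.float64(3.18)]
[ 0.5588 -0.0298 -0.0245  0.0706] 0.9386 [np.float64(1.27), np.float64(1.97), np.float64(2.79)]
```

```bash
python3 -m crank '[[0,0,0,0,0,0,1],[0,0,0,0,0,0,1],[0,0,0,0,0,0,1],[0,0,0,0,0,0,1]]'
python3 -m crank '[[-0.007,0.081,0,0,0,0,1],[-0.028,0.16,0,0,0,0,1],[-0.063,0.233,0,0,0,0,1],[-0.109,0.3,0,0,0,0,1],[-0.167,0.358,0,0,0,0,1],[-0.233,0.404,0,0,0,0,1],[-0.307,0.439,0,0,0,0,1],[-0.386,0.46,0,0,0,0,1],[-0.467,0.467,0,0,0,0,1]]'
python3 -c "
from h import *
to([.4732+.07*np.cos(np.radians(-14.5)),-.2152+.07*np.sin(np.radians(-14.5)),.327],-14.5)"
```

```text
time_s: 11.52
position: [0.4917, -0.1481, 0.327]
tool_rot: [2.485, 1.922, 0.0]
ft_force: [-0.3, 0.1, 0.3]
width: 0.288
gripper_force: 30.0
time_s: 12.27
position: [0.5415, -0.2334, 0.3275]
tool_rot: [-2.483, -1.92, 0.001]
ft_force: [-3.7, 5.2, 9.5]
width: 0.294
gripper_force: 30.1
row [ 0.0036 -0.0047  0.0033 -0.001  -0.0005 -0.0005] t 12.27 q6 [-0.43 -0.17] F [-3.7  5.2  9.5] w 0.294 pos [ 0.5415 -0.2334  0.3275]
```

```bash
python3 -m crank '[[-0.081,-0.007,0,0,0,0,1],[-0.16,-0.028,0,0,0,0,1],[-0.233,-0.063,0,0,0,0,1],[-0.3,-0.109,0,0,0,0,1],[-0.358,-0.167,0,0,0,0,1],[-0.404,-0.233,0,0,0,0,1],[-0.439,-0.307,0,0,0,0,1],[-0.46,-0.386,0,0,0,0,1],[-0.467,-0.467,0,0,0,0,1],[-0.46,-0.548,0,0,0,0,1],[-0.439,-0.626,0,0,0,0,1],[-0.404,-0.7,0,0,0,0,1],[-0.358,-0.767,0,0,0,0,1],[-0.3,-0.824,0,0,0,0,1],[-0.233,-0.871,0,0,0,0,1],[-0.16,-0.905,0,0,0,0,1],[-0.081,-0.926,0,0,0,0,1],[0,-0.933,0,0,0,0,1]]'
python3 -m crank '[[0.081,0.007,0,0,0,0,1],[0.16,0.028,0,0,0,0,1],[0.233,0.063,0,0,0,0,1],[0.3,0.109,0,0,0,0,1],[0.358,0.167,0,0,0,0,1],[0.404,0.233,0,0,0,0,1],[0.439,0.307,0,0,0,0,1],[0.46,0.386,0,0,0,0,1],[0.467,0.467,0,0,0,0,1],[0.46,0.548,0,0,0,0,1],[0.439,0.626,0,0,0,0,1],[0.404,0.7,0,0,0,0,1],[0.358,0.767,0,0,0,0,1],[0.3,0.824,0,0,0,0,1],[0.233,0.871,0,0,0,0,1],[0.16,0.905,0,0,0,0,1],[0.081,0.926,0,0,0,0,1],[0,0.933,0,0,0,0,1]]'
python3 -c "
from h import *
to([.4732+.07*np.cos(np.radians(-14.5)),-.2152+.07*np.sin(np.radians(-14.5)),.327],-14.5)"
```

```text
time_s: 13.77
position: [0.4048, -0.1982, 0.328]
tool_rot: [-2.485, -1.921, 0.004]
ft_force: [-8.9, -1.2, 17.8]
width: 0.292
gripper_force: 30.0
time_s: 15.27
position: [0.5412, -0.2334, 0.3276]
tool_rot: [-2.482, -1.919, 0.002]
ft_force: [-5.5, 5.9, 12.8]
width: 0.29
gripper_force: 30.1
row [ 0.0042 -0.0027  0.0037 -0.0012 -0.0005 -0.0005] t 15.27 q6 [-0.43 -0.17] F [-5.5  5.9 12.8] w 0.29 pos [ 0.5412 -0.2334  0.3276]
```

```bash
python3 -m crank '[[-0.081,-0.007,0,0,0,0,1],[-0.16,-0.028,0,0,0,0,1],[-0.233,-0.063,0,0,0,0,1],[-0.3,-0.109,0,0,0,0,1],[-0.358,-0.167,0,0,0,0,1],[-0.404,-0.233,0,0,0,0,1],[-0.439,-0.307,0,0,0,0,1],[-0.46,-0.386,0,0,0,0,1],[-0.467,-0.467,0,0,0,0,1],[-0.46,-0.548,0,0,0,0,1],[-0.439,-0.626,0,0,0,0,1],[-0.404,-0.7,0,0,0,0,1],[-0.358,-0.767,0,0,0,0,1],[-0.3,-0.824,0,0,0,0,1],[-0.233,-0.871,0,0,0,0,1],[-0.16,-0.905,0,0,0,0,1],[-0.081,-0.926,0,0,0,0,1],[0,-0.933,0,0,0,0,1]]' >/dev/null
python3 -m crank '[[0.081,0.007,0,0,0,0,1],[0.16,0.028,0,0,0,0,1],[0.233,0.063,0,0,0,0,1],[0.3,0.109,0,0,0,0,1],[0.358,0.167,0,0,0,0,1],[0.404,0.233,0,0,0,0,1],[0.439,0.307,0,0,0,0,1],[0.46,0.386,0,0,0,0,1],[0.467,0.467,0,0,0,0,1],[0.46,0.548,0,0,0,0,1],[0.439,0.626,0,0,0,0,1],[0.404,0.7,0,0,0,0,1],[0.358,0.767,0,0,0,0,1],[0.3,0.824,0,0,0,0,1],[0.233,0.871,0,0,0,0,1],[0.16,0.905,0,0,0,0,1],[0.081,0.926,0,0,0,0,1],[0,0.933,0,0,0,0,1]]'
python3 - <<'E'
from h import *
to([.4732+.07*np.cos(np.radians(-14.5)),-.2152+.07*np.sin(np.radians(-14.5)),.327],-14.5)
c=manip.read_camera("side");np.savez("side3.npz",**{k:c[k] for k in("frame","mtx","R","t")})
d=manip.read_camera("scene");np.savez("scene3.npz",**{k:d[k] for k in("frame","mtx","R","t")})
a=cv2.resize(c["frame"][190:290,250:370,::-1],None,fx=5,fy=5,interpolation=cv2.INTER_CUBIC)
E
python3 - <<'E'
import sys;sys.path.insert(0,'.')
import os;os.chdir('.')
from h import *
a=load("side3")["frame"][195:275,250:350,::-1];b=load("scene3")["frame"][190:330,240:400,::-1]
A=cv2.resize(a,(375,300),interpolation=cv2.INTER_CUBIC)
B=cv2.resize(load("scene")["frame"][220:320,255:380,::-1],(375,300),interpolation=cv2.INTER_CUBIC)
A0=cv2.resize(load("side")["frame"][195:275,250:350,::-1],(375,300),interpolation=cv2.INTER_CUBIC)
B1=cv2.resize(load("scene3")["frame"][220:320,255:380,::-1],(375,300),interpolation=cv2.INTER_CUBIC)
cv2.imwrite("pics/cmp.png",np.vstack([np.hstack([A0,A]),np.hstack([B,B1])]))
E
```

```text
time_s: 18.27
position: [0.5411, -0.2334, 0.3275]
tool_rot: [-2.482, -1.919, 0.002]
ft_force: [-5.2, 5.8, 12.5]
width: 0.291
gripper_force: 30.1
row [ 0.0044 -0.002   0.0036 -0.0012 -0.0004 -0.0004] t 18.27 q6 [-0.43 -0.17] F [-5.2  5.8 12.5] w 0.291 pos [ 0.5411 -0.2334  0.3275]
```

View pics/cmp.png

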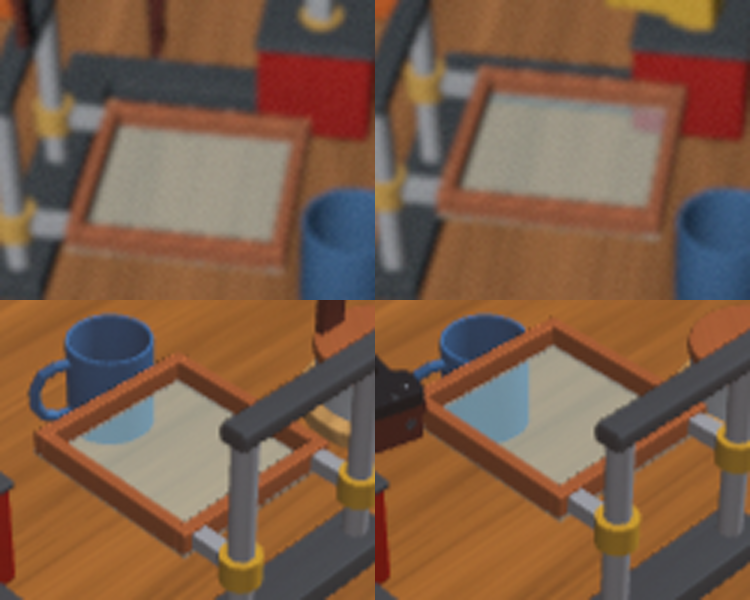

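Hood has clearly risen evenly: front corner in the scene crop from row 535 to 495, right side-crop corners from (312,120) to (311,88).

```bash
python3 - <<'E'
from hood import *
s=load("side");c=load("scene");w=load("wrist")
S=lambda x,y:(250+x/3.75,195+y/3.75)
N=lambda x,y:(255+x/3,220+y/3)
K=[(1,-1),(-1,-1),(-1,1),(1,1)]
# scene: back corner (-1,1), left (-1,-1), front (1,-1), right (1,1)
L=[(-1,1),(-1,-1),(1,-1),(1,1)]
b=[(s,S(*p),k) for p,k in zip([(112,100),(312,120),(285,257),(68,242)],K)]
a=[(s,S(*p),k) for p,k in zip([(107,68),(311,88),(285,225),(65,205)],K)]
b2=[(c,N(*p),k) for p,k in zip([(180,356),(37,431),(185,535),(322,443)],L)]
a2=[(c,N(*p),k) for p,k in zip([(178,320),(47,403),(187,495),(331,407)],L)]
w2=[(w,(142,163),(-1,1)),(w,(340,168),(1,1)),(w,(335,336),(1,-1))]
for n,o in(("b side+scene",b+b2),("b scene",b2),("b all",b+b2+w2),("a both",a+a2),("a scene",a2[2:])): print(n,*[np.round(v,4) for v in fit(o)])
# mug/hood etc: front corner vertical edge
E
```

```text
b side+scene [ 0.6387 -0.1522 -0.0213 -0.089 ] 13.0637
b scene [ 0.5839 -0.05   -0.0392 -0.2388] 2.922
b all [ 0.5672 -0.0863  0.0338 -0.0994] 27.0328
a both [ 0.6406 -0.1502 -0.0091 -0.0491] 13.6009
a scene [ 0.5742 -0.0148 -0.1625 -0.2132] 0.0
```

```bash
python3 - <<'E'
from hood import *
s=load("side");c=load("scene");w=load("wrist")
S=lambda x,y:(250+x/3.75,195+y/3.75)
N=lambda x,y:(255+x/3,220+(y-300)/3)
K=[(1,-1),(-1,-1),(-1,1),(1,1)];L=[(-1,1),(-1,-1),(1,-1),(1,1)]
b=[(s,S(*p),k) for p,k in zip([(112,100),(312,120),(285,257),(68,242)],K)]
a=[(s,S(*p),k) for p,k in zip([(107,68),(311,88),(285,225),(65,205)],K)]
b2=[(c,N(*p),k) for p,k in zip([(180,356),(37,431),(185,535),(322,443)],L)]
a2=[(c,N(*p),k) for p,k in zip([(178,320),(47,403),(187,495),(331,407)],L)]
w2=[(w,(142,163),(-1,1)),(w,(340,168),(1,1)),(w,(335,336),(1,-1))]
for n,o in(("b side",b),("b side+scene",b+b2),("b scene",b2),("b all",b+b2+w2),("a both",a+a2),("a scene",a2)): print(n,*[np.round(v,4) for v in fit(o)])
E
```

```text
b side [ 0.5553 -0.028  -0.0269  0.0731] 0.8635
b side+scene [ 0.557  -0.0268 -0.0369  0.072 ] 1.1588
b scene [ 0.5338  0.     -0.0437  0.0427] 0.4921
b all [ 0.559  -0.0292 -0.0271  0.0723] 1.2031
a both [ 0.5589 -0.0249 -0.0269  0.1071] 1.5918
a scene [ 0.5231  0.0168 -0.0269  0.0636] 0.9386
```

```bash
python3 -m crank '[[-0.081,-0.007,0,0,0,0,1],[-0.16,-0.028,0,0,0,0,1],[-0.233,-0.063,0,0,0,0,1],[-0.3,-0.109,0,0,0,0,1],[-0.358,-0.167,0,0,0,0,1],[-0.404,-0.233,0,0,0,0,1],[-0.404,-0.233,0,0,0,0,1],[-0.404,-0.233,0,0,0,0,0.5],[-0.404,-0.233,0,0,0,0,0],[-0.404,-0.233,0,0,0,0,0],[-0.404,-0.233,0,0,0,0,0],[-0.404,-0.233,0,0,0,0,0],[-0.404,-0.233,-0.2,0,0,0,0],[-0.404,-0.233,-0.45,0,0,0,0],[-0.404,-0.233,-0.7,0,0,0,0],[-0.404,-0.233,-0.8,0,0,0,0]]'
python3 - <<'E'
from h import *
s=load("side");w=load("wrist");np.set_printoptions(precision=4,suppress=True)
print("mug w",ray(w,84,199,.085),"mug s",ray(s,210+535/4,150+408/4,.085))
# rim extents wrist
print(ray(w,41,195,.085),ray(w,129,205,.085))
print(ray(w,84,262,.05))
to([.56,.25,.45],5)
E
```

```text
time_s: 19.7
position: [0.4936, -0.2837, 0.4517]
tool_rot: [2.481, 1.919, 0.003]
ft_force: [0.4, -0.9, 0.3]
width: 0.933
gripper_force: 0.0
mug w [0.4307 0.0241 0.085 ] mug s [0.4281 0.013  0.085 ]
[0.3954 0.0275 0.085 ] [0.4677 0.019  0.085 ]
[ 0.3973 -0.0438  0.05  ]
row [ 3.5549 -0.4659  0.0026  0.0017  0.0008 -0.1087] t 19.7 q6 [-0.54 -0.29] F [ 0.4 -0.9  0.3] w 0.933 pos [ 0.4936 -0.2837  0.4517]
```

```bash
python3 -m crank '[[0.25,-0.03,0,0,0,0,0],[0.5,-0.06,0,0,0,0,0],[0.75,-0.09,0,0,0,0,0],[1,-0.12,0,0,0,0,0]]' >/dev/null
python3 -m crank '[[0.25,-0.03,0,0,0,0,0],[0.5,-0.06,0,0,0,0,0],[0.75,-0.09,0,0,0,0,0],[1,-0.12,0,0,0,0,0]]' >/dev/null
python3 -m crank '[[0.25,-0.03,0,0,0,-0.04,0],[0.5,-0.06,0,0,0,-0.08,0],[0.75,-0.09,0,0,0,-0.12,0],[1,-0.12,0,0,0,-0.13,0],[1,-0.12,0,0,0,-0.13,0]]' >/dev/null
python3 -c "
from h import *
to([.57,.22,.44],8.9)"
```

```text
row [ 3.05e-01  1.57e-01  4.64e-02  3.00e-04 -6.00e-04  1.60e-03] t 20.78 q6 [0.28 0.12] F [ 0.4  0.2 -0.1] w 1.0 pos [0.5541 0.1711 0.4468]
```

```bash
python3 -m crank '[[0.25,0.1,0,0,0,0,0],[0.3,0.15,0,0,0,0,0],[0.3,0.15,0,0,0,0,0],[0.3,0.15,0,0,0,0,0]]' >/dev/null
python3 - <<'E'
from h import *
c=wrist();np.savez("wb.npz",**{k:c[k] for k in("frame","mtx","R","t")})
cv2.imwrite("pics/wb.png",cv2.resize(c["frame"][0:375,90:590,::-1],(800,600),interpolation=cv2.INTER_CUBIC))
E
```

```text
(no output)
```

View pics/wb.png

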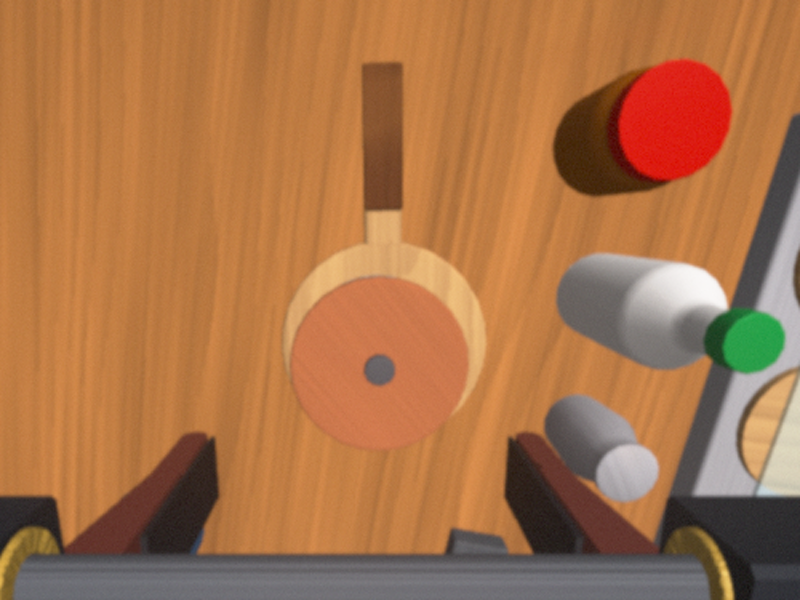

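Handle's dark grip spans (362–403, 63) to (363–403, 210), knob at (379,369), disc edges 284–487 at row ≈340; jar, bottle and shaker stay ≥ 70 px to the right of it.

```bash
python3 - <<'E'
from h import *
c=load("wb");np.set_printoptions(precision=4,suppress=True)
r=lambda x,y,z:ray(c,90+x/1.6,y/1.6,z)
k=r(379,369,.076);e=r(382.5,63,.024);i=r(383,210,.024)
print("knob",k,"end",e,"inner",i,np.linalg.norm(e-i),"width",np.linalg.norm(r(362,130,.024)-r(403,130,.024)))
h=e-i;print("yaw",np.degrees(np.arctan2(h[1],h[0]))-90, np.linalg.norm((e-k)[:2]))
print("disc",(r(284,335,.016)+r(487,345,.016))/2,np.linalg.norm(r(284,335,.016)-r(487,345,.016)))
u=h[:2]/np.linalg.norm(h[:2]);B=e[:2]-.185*u;print("board from end",B,"from inner",i[:2]-.095*u)
print("jar",r(671,120,.1),"shaker",r(627,472,.1))
g=e[:2]-.03*u;yaw=np.degrees(np.arctan2(u[1],u[0]))-90;print("grasp",g,yaw)
to([*g,.163+.12],yaw)
E
```

```text
knob [0.5824 0.1985 0.076 ] end [0.5562 0.382  0.024 ] inner [0.5709 0.2945 0.024 ] 0.08872782251287437 width 0.02651639609213481
yaw 9.558296877770474 0.1853272459817773
disc [0.5878 0.2058 0.016 ] 0.14726683223510023
board from end [0.5869 0.1995] from inner [0.5867 0.2008]
jar [0.7097 0.36   0.1   ] shaker [0.7414 0.1634 0.1   ]
grasp [0.5612 0.3524] 9.558296877770474
row [ 0.9287  0.0939  1.0892 -0.0004  0.0002 -0.0042] t 21.17 q6 [0.34 0.18] F [-0.7 -0.8 -0. ] w 1.001 pos [0.5688 0.2127 0.4465]
```

```bash
python3 -m crank '[[0.25,0.03,0.1,0,0,-0.004,0],[0.5,0.06,0.25,0,0,-0.004,0],[0.75,0.094,0.4,0,0,-0.004,0],[0.929,0.094,0.6,0,0,-0.004,0],[0.929,0.094,0.8,0,0,-0.004,0],[0.929,0.094,1,0,0,-0.004,0],[0.929,0.094,1,0,0,-0.004,0],[0.929,0.094,1,0,0,-0.004,0],[0.929,0.094,1,0,0,-0.004,0]]' >/dev/null
python3 -c "
from h import *
to([.5612,.3524,.188],9.5)"
```

```text
row [-2.00e-04 -1.00e-02  7.38e-01  5.00e-04 -2.00e-04 -3.00e-04] t 21.92 q6 [0.54 0.38] F [-0.3  0.5  0.3] w 1.0 pos [0.5625 0.3526 0.2987]
```

```bash
python3 -m crank '[[0,-0.006,0.2,0,0,0,0],[0,-0.006,0.4,0,0,0,0],[0,-0.006,0.6,0,0,0,0],[0,-0.006,0.7,0,0,0,0],[0,-0.006,0.738,0,0,0,0],[0,-0.006,0.738,0,0,0,0],[0,-0.006,0.738,0,0,0,0],[0,-0.006,0.738,0,0,0,0.4],[0,-0.006,0.738,0,0,0,0.5],[0,-0.006,0.738,0,0,0,0.6],[0,-0.006,0.738,0,0,0,0.65],[0,-0.006,0.738,0,0,0,1],[0,-0.006,0.738,0,0,0,1],[0,-0.006,0.738,0,0,0,1],[0,-0.006,0.738,0,0,0,1],[0,-0.006,0.738,0,0,0,1]]'
python3 - <<'E'
from h import *
to([.5676,.1261,.188],-1.5)
c=wrist();np.savez("wg.npz",**{k:c[k] for k in("frame","mtx","R","t")})
E
```

```text
time_s: 23.25
position: [0.5607, 0.3533, 0.1862]
tool_rot: [-2.029, -2.398, 0.0]
ft_force: [-1.0, 0.5, 0.1]
width: 0.359
gripper_force: 0.0
row [-1.5017e+00 -2.0580e-01 -1.2000e-02 -1.0000e-04  0.0000e+00  6.1300e-02] t 23.25 q6 [0.54 0.38] F [-1.   0.5  0.1] w 0.359 pos [0.5607 0.3533 0.1862]
```

```bash
python3 -m crank '[[0,0,0,0,0,0,1],[0,0,0,0,0,0,1],[0,0,0,0,0,0,1],[0,0,0,0,0,0,1]]'
python3 -m crank '[[-0.01,-0.001,0,0,0,0.002,1],[-0.03,-0.004,0,0,0,0.006,1],[-0.06,-0.008,0,0,0,0.012,1],[-0.1,-0.013,0,0,0,0.019,1],[-0.15,-0.02,0,0,0,0.026,1],[-0.2,-0.026,0,0,0,0.033,1],[-0.25,-0.033,0,0,0,0.04,1],[-0.3,-0.039,0,0,0,0.047,1],[-0.35,-0.046,0,0,0,0.053,1],[-0.4,-0.052,0,0,0,0.057,1],[-0.45,-0.059,0,0,0,0.06,1],[-0.5,-0.066,0,0,0,0.061,1],[-0.55,-0.072,0,0,0,0.061,1],[-0.6,-0.079,0,0,0,0.061,1],[-0.65,-0.085,0,0,0,0.061,1],[-0.69,-0.09,0,0,0,0.061,1],[-0.72,-0.094,0,0,0,0.061,1],[-0.74,-0.097,0,0,0,0.061,1],[-0.747,-0.098,0,0,0,0.061,1],[-0.747,-0.098,0,0,0,0.061,1]]'
python3 - <<'E'
from h import *
to([.5676,.1261,.188],-1.5)
c=wrist();np.savez("wm.npz",**{k:c[k] for k in("frame","mtx","R","t")})
s=manip.read_camera("side")
A=cv2.resize(s["frame"][190:340,240:370,::-1],(520,600),interpolation=cv2.INTER_CUBIC)
cv2.imwrite("pics/m.png",A)
E
```

```text
time_s: 23.63
position: [0.5607, 0.3534, 0.1862]
tool_rot: [2.029, 2.399, -0.0]
ft_force: [0.3, -0.0, -0.8]
width: 0.293
gripper_force: 30.0
time_s: 25.3
position: [0.5648, 0.24, 0.1862]
tool_rot: [2.249, 2.193, -0.001]
ft_force: [0.6, -0.8, -2.2]
width: 0.297
gripper_force: 30.0
row [-7.583e-01  3.800e-02 -1.160e-02 -1.000e-04  2.000e-04  3.000e-04] t 25.3 q6 [0.38 0.41] F [ 0.6 -0.8 -2.2] w 0.297 pos [0.5648 0.24   0.1862]
```

View pics/m.png

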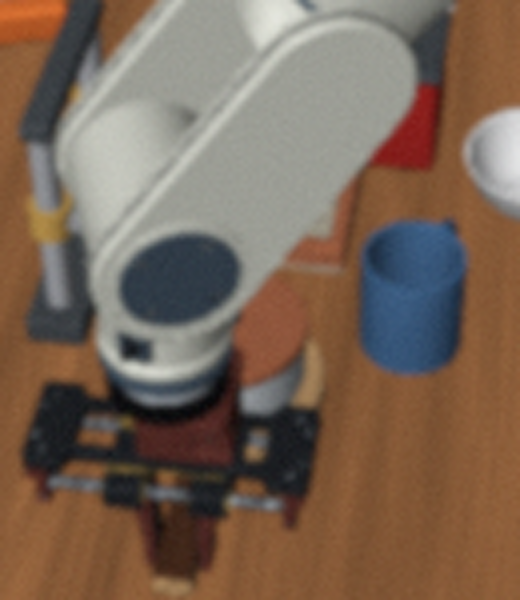

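The last picture shows the lidded tin at (265,320) riding on the board, mug at (412,295) clear of it and the post base left at (60,310); continuing the slide.

```bash
python3 -m crank '[[-0.01,0.001,0,0,0,0,1],[-0.03,0.002,0,0,0,0,1],[-0.06,0.003,0,0,0,0,1],[-0.1,0.005,0,0,0,0,1],[-0.15,0.008,0,0,0,0,1],[-0.2,0.01,0,0,0,0,1],[-0.25,0.013,0,0,0,0,1],[-0.3,0.015,0,0,0,0,1],[-0.35,0.018,0,0,0,0,1],[-0.4,0.02,0,0,0,0,1],[-0.45,0.023,0,0,0,0,1],[-0.5,0.025,0,0,0,0,1],[-0.55,0.028,0,0,0,0,1],[-0.6,0.03,0,0,0,0,1],[-0.65,0.033,0,0,0,0,1],[-0.7,0.035,0,0,0,0,1],[-0.73,0.037,0,0,0,0,1],[-0.75,0.038,0,0,0,0,1],[-0.758,0.038,0,0,0,0,1],[-0.758,0.038,0,0,0,0,1]]'
python3 - <<'E'
from h import *
to([.5676,.1261,.188],-1.5)
c=manip.read_camera("scene");np.savez("scenef.npz",**{k:c[k] for k in("frame","mtx","R","t")})
E
```

```text
time_s: 27.07
position: [0.5676, 0.1261, 0.1862]
tool_rot: [2.249, 2.193, -0.001]
ft_force: [0.3, -1.8, -2.4]
width: 0.294
gripper_force: 30.0
row [-0.0003  0.     -0.012  -0.0001  0.0002  0.0003] t 27.07 q6 [0.2  0.22] F [ 0.3 -1.8 -2.4] w 0.294 pos [0.5676 0.1261 0.1862]
```

```bash
python3 -m crank '[[0,0,0,0,0,0,1],[0,0,0,0,0,0,0.7],[0,0,0,0,0,0,0.6],[0,0,0,0,0,0,0.3],[0,0,0,0,0,0,0],[0,0,0,0,0,0,0],[0,0,0,0,0,0,0],[0,0,0,0,0,0,0],[0,0,-0.1,0,0,0,0],[0,0,-0.3,0,0,0,0],[0,0,-0.5,0,0,0,0],[0,0,-0.7,0,0,0,0],[0.2,0,-0.9,0,0,0,0],[0.4,0,-1,0,0,0,0],[0.6,0,-1,0,0,0,0],[0.7,0,-1,0,0,0,0],[0.7,0,-1,0,0,0,0]]' 
python3 -m crank '[[0.1,-0.2,-0.2,0,0,0,0],[0.2,-0.4,-0.4,0,0,0,0],[0.3,-0.6,-0.6,0,0,0,0],[0.4,-0.8,-0.8,0,0,0,0],[0.5,-1,-0.8,0,0,0,0],[0.6,-1,-0.8,0,0,0,0],[0.7,-1,-0.8,0,0,0,0],[0.7,-1,-0.8,0,0,0,0]]'
python3 - <<'E'
from h import *
for n in("scene","side"):
    c=manip.read_camera(n);np.savez(n+"f.npz",**{k:c[k] for k in("frame","mtx","R","t")})
    b=load(n)
    if n=="side": # expected features with tin centred at hood centre
        pass
    for nm,X in(("knob",[.559,-.029,.076]),("handle end",[.5636,.161,.022]),("disc -x",[.485,-.029,.016]),("lid+y",[.559,.029,.066])):
        p=proj(c,X);u,v=np.round(p).astype(int);print(n,nm,p,c["frame"][v,u])
g=load("sidef")["frame"].astype(int)
# handle dark brown pixels near expected
u0,v0=proj(load("sidef"),[.5636,.12,.024]).astype(int)
pch=g[v0-30:v0+30,u0-25:u0+25];m=(pch.sum(2)<170)&(pch[:,:,0]>pch[:,:,2]+10)
ys,xs=np.nonzero(m);print("dark",len(xs),u0-25+xs.mean(),v0-30+ys.mean(),v0-30+ys.min(),v0-30+ys.max())
E
```

```text
time_s: 28.53
position: [0.5701, 0.2342, 0.3365]
tool_rot: [2.246, 2.197, 0.002]
ft_force: [-0.3, -0.4, 0.1]
width: 1.001
gripper_force: 0.0
time_s: 29.2
position: [0.4232, 0.3416, 0.4559]
tool_rot: [-2.248, -2.195, -0.001]
ft_force: [0.7, -0.5, -0.3]
width: 1.0
gripper_force: 0.0
scene knob [314.63490833 265.05048484] [131 148 152]
scene handle end [365.55979588 249.52885763] [56 52 52]
scene disc -x [293.00768971 271.10865307] [89 52 33]
scene lid+y [331.00809429 257.59673022] [166 158 138]
side knob [300.5849943 241.1228623] [28 31 35]
side handle end [289.64769839 301.49295359] [132  99  67]
side disc -x [325.09119289 257.75058705] [32 32 33]
side lid+y [297.85372242 256.96232037] [36 38 42]
dark 325 297.68 282.19384615384615 259 300
```

```bash
python3 -m crank '[[-0.25,0.1,0,0,0,0,0],[-0.5,0.2,0,0,0,0,0],[-0.75,0.3,0,0,0,0,0],[-1,0.35,0,0,0,0,0]]' >/dev/null
python3 -m crank '[[-0.25,0.1,0,0,0,0,0],[-0.5,0.2,0,0,0,0,0],[-0.75,0.3,0,0,0,0,0],[-1,0.35,0,0,0,0,0]]' >/dev/null
python3 -m crank '[[-0.25,0.1,0,0,0,0,0],[-0.5,0.2,0,0,0,0,0],[-0.68,0.25,0,0,0,0,0],[-0.68,0.25,0,0,0,0,0],[-0.68,0.25,0,0,0,0,0],[-0.68,0.25,0,0,0,0,0]]'
python3 - <<'E'
from h import *
c=wrist();np.savez("wf.npz",**{k:c[k] for k in("frame","mtx","R","t")})
s=manip.read_camera("side");np.savez("sidef.npz",**{k:s[k] for k in("frame","mtx","R","t")})
for cc,n in((c,"wrist"),(s,"side")):
    f=cc["frame"].astype(int);p=proj(cc,[.559,-.029,.076]);u,v=np.round(p).astype(int)
    r=26 if n=="wrist" else 10
    P=f[v-r:v+r+1,u-r:u+r+1];g=P.sum(2);print(n,p,"min",g.min(),"med",np.median(g),P[r,r],np.median(P.reshape(-1,3),0))
    sat=P[:,:,0]-P[:,:,2]   # lid is reddish, knob grey
    m=sat<np.median(sat)*.5 if n=="wrist" else sat<np.median(sat)*.5
    ys,xs=np.nonzero(m);
    if len(xs): print("knob px",u-r+xs.mean(),v-r+ys.mean(),len(xs),xs.std(),ys.std(),"->",ray(cc,u-r+xs.mean(),v-r+ys.mean(),.075))
E
```

```text
time_s: 30.47
position: [0.555, -0.0658, 0.4553]
tool_rot: [-2.25, -2.19, 0.002]
ft_force: [0.4, 0.8, -1.0]
width: 0.999
gripper_force: 0.0
wrist [319.4936507  176.11918985] min 526 med 590.0 [173 189 189] [218. 195. 178.]
knob px 319.42638036809814 177.99079754601226 326 4.97901520581503 5.2094099593578305 -> [ 0.55889187 -0.0309353   0.075     ]
side [300.5849943 241.1228623] min 277 med 437.0 [117 135 141] [157. 146. 136.]
knob px 300.65 241.525 40 1.9943670675179133 1.5966762351835766 -> [ 0.55873511 -0.02835492  0.075     ]
```

```bash
python3 - <<'E'
from h import *
from scipy.optimize import differential_evolution
from scipy.ndimage import map_coordinates
def prep(n):
    c=load(n);return c,[cv2.GaussianBlur(c["frame"][:,:,k].astype(np.float32),(0,0),.7) for k in range(3)]
def edge(c,ch,p,d):
    x,y,yaw,z=p;cy,sy=np.cos(yaw),np.sin(yaw);t=np.linspace(-.9,.9,60);tot=0
    for h,o in((85e-3,80e-3),):
        for sgn in(1,-1):
            for ax in(0,1):
                def uv(e):
                    A=np.full(60,sgn*((h if ax==0 else o)+e));B=t*(o if ax==0 else h)
                    a,b=(A,B) if ax==0 else (B,A)
                    X=np.c_[x+cy*a-sy*b,y+sy*a+cy*b,np.full(60,z)]
                    q=(c["R"]@X.T).T+c["t"];q=(c["mtx"]@q.T).T;return q[:,:2]/q[:,2:]
                i,j=uv(-d),uv(d)
                s=lambda w:np.array([map_coordinates(k,[w[:,1],w[:,0]],order=1,mode="nearest") for k in ch])
                tot+=np.minimum(np.abs(s(i)-s(j)).sum(0),120).mean()
    return tot
for names,z0 in((("wrist",),.0746),(("wf",),.113),(("wf","sidef"),.113),(("wrist","side"),.0746)):
    D=[prep(n) for n in names]
    r=differential_evolution(lambda p:-sum(edge(c,ch,p,.0025) for c,ch in D),[(.54,.58),(-.05,0),(-.06,.02),(z0-.02,z0+.02)],seed=1,maxiter=60,popsize=20)
    print(names,np.round(r.x,4),"underside",round(r.x[3]-.022,4),round(r.fun,1))
E
```

```text
('wrist',) [ 0.5692 -0.0409 -0.0149  0.0754] underside 0.0534 -424.3
('wf',) [ 0.5646 -0.0386 -0.0298  0.093 ] underside 0.071 -379.3
('wf', 'sidef') [ 0.5648 -0.0386 -0.0309  0.093 ] underside 0.071 -523.9
('wrist', 'side') [ 0.5695 -0.0409 -0.0146  0.0754] underside 0.0534 -547.0
```

```bash
python3 - <<'E'
from h import *
c=load("wf");f=cv2.GaussianBlur(c["frame"],(0,0),.6).astype(int)
for z in(.111,):
  for k in((-85,80),(85,80),(85,-80),(-85,-80)):
    print(k,np.round(proj(c,[.559+k[0]/1e3+.025*k[1]/1e3,-.029-.025*k[0]/1e3+k[1]/1e3,z])))
rr=[150,215]
for v in rr:
    for lo,hi in((205,240),(398,432)): print("row",v,lo,[tuple(f[v,u]) for u in range(lo,hi,2)].__str__().replace("np.int64",""))
for u in(260,375):
    for lo,hi in((70,104),(258,300)): print("col",u,lo,[tuple(f[v,u]) for v in range(lo,hi,2)].__str__().replace("np.int64",""))
E
```

```text
(-85, 80) [218.  84.]
(85, 80) [422.  83.]
(85, -80) [409. 264.]
(-85, -80) [231. 265.]
row 150 205 [((110), (129), (164)), ((113), (131), (164)), ((110), (128), (164)), ((109), (131), (167)), ((107), (127), (161)), ((93), (101), (123)), ((81), (78), (89)), ((77), (73), (84)), ((93), (76), (78)), ((161), (102), (78)), ((194), (119), (84)), ((204), (123), (85)), ((208), (127), (86)), ((208), (125), (86)), ((200), (120), (81)), ((160), (99), (70)), ((117), (77), (58)), ((140), (118), (102))]
row 150 398 [((208), (193), (168)), ((149), (132), (116)), ((90), (63), (48)), ((105), (66), (47)), ((166), (100), (68)), ((200), (120), (81)), ((205), (122), (81)), ((208), (123), (81)), ((204), (121), (79)), ((196), (118), (79)), ((148), (105), (89)), ((105), (103), (105)), ((100), (102), (106)), ((99), (102), (107)), ((98), (99), (103)), ((100), (100), (105)), ((100), (100), (105))]
row 215 205 [((195), (127), (73)), ((190), (125), (70)), ((186), (123), (69)), ((187), (123), (70)), ((183), (119), (68)), ((180), (119), (66)), ((182), (119), (68)), ((185), (121), (68)), ((183), (119), (67)), ((186
[... 1595 characters left out ...]
77)), ((208), (127), (80)), ((213), (128), (85)), ((213), (129), (85)), ((210), (127), (84)), ((203), (122), (80)), ((200), (120), (80)), ((176), (104), (71)), ((119), (76), (55)), ((134), (113), (95)), ((202), (185), (161))]
col 375 258 [((207), (124), (83)), ((206), (122), (81)), ((200), (120), (79)), ((192), (116), (77)), ((189), (120), (72)), ((203), (133), (75)), ((203), (133), (76)), ((203), (134), (75)), ((203), (132), (74)), ((202), (133), (73)), ((202), (132), (72)), ((203), (132), (73)), ((202), (131), (74)), ((201), (131), (73)), ((203), (132), (75)), ((202), (132), (74)), ((201), (132), (73)), ((201), (132), (73)), ((202), (131), (74)), ((202), (131), (74)), ((199), (131), (72))]
```

```bash
python3 -c "
from bench import manip
print(manip.close_job())"
```

```text
the job is handed in; nothing more can be done
None
```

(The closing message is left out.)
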